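Prop the recipe tablet up on its kickstand

TASK

The recipe tablet lies face down on the butcher block, its top edge sticking out over the block's side. Fold its wire kickstand out fully while the tablet still lies flat, then tip the tablet up about its bottom edge so that it ends standing on the block, leaning back on the kickstand, its bottom edge still about where it was. Leave the salt jar, egg cup, oil bottle and spoon as they are, and let go.

Things in the scene. Friction and masses are not known exactly. Their poses are not given: they have to be found in the camera images.
- tablet: Loose tablet in a teal case, 0.45 to 0.75 kg, a plate 160 (x) by 230 (y) by 14 mm (z). Origin: centre of the screen face, which lies down on the block at the start. +z points out of the case's back (up at the start), +x from top edge to bottom edge (to the robot's left, world +y, at the start, within 0.5 rad). Propped, it leans back 21 degrees (z axis 1.93 rad from up); 5 degrees past upright it drops back onto the kickstand by itself.
- top_edge (a point): Middle of the tablet's top edge at its screen-side (at the start lower) corner: tablet frame (-80, 0, 0) mm. At the start it is on the robot's right and sticks out 30 to 50 mm (at its middle) past that edge of the block, with 40 mm of free height under it above the worktop. Axes as the tablet's.
- bottom_edge (a point): Middle of the tablet's bottom edge, half-way through its thickness: tablet frame (80, 0, 7) mm. It rests on the block and only friction holds it. Axes as the tablet's.
- kickstand (a joint): Kickstand hinge, rad: 0 folded flat along the back, grows as the free end swings up off the back; hard stop at 0.75 (fully out). Friction of 0.06 N m holds it where it is left; about 1 N at the foot bar moves it. The kickstand is a U of 8 mm steel wire, legs 90 mm apart with nothing between them, its hinge axis along the tablet's y at tablet frame x = -25, z = 26 mm, between two black lugs.
- foot_bar (a point): Centre of the kickstand's orange foot bar: round, 12 mm in diameter, 100 mm long along the tablet's y, 95 mm from the hinge axis, at the end towards the tablet's bottom edge. Folded it lies at tablet frame (70, 0, 26) mm: axis 12 mm above the back, 6 mm of air beneath. Its x axis points from the hinge to the bar.
- board: Butcher block of pale wood, fixed, 270 mm (x) by 460 mm (y) by 40 mm high. Origin at the centre of its underside on the worktop; its long edge at x = -135 mm, over which the tablet sticks out, faces the robot's right (its +x is world +y within 0.35 rad).
- salt_jar: Loose white ceramic jar with a wooden lid, 60 mm in diameter, 85 mm high, on a left-hand corner of the block. Origin at the centre of its underside. Leave alone.
- egg_cup: Loose blue ceramic cup, 56 mm across, 60 mm high, on the other left-hand corner of the block. Origin at the centre of its underside. Leave alone.
- oil_bottle: Loose green oil bottle, 64 mm in diameter, 220 mm high, on the worktop to the robot's left of the block. Origin at the centre of its underside. Leave alone.
- spoon: Loose wooden spoon lying on the worktop to the robot's right of the block. Leave alone.

How it is judged:
By the outcome, as a careful person would: the job done as asked, in the order asked, and still so for the second after the job is handed in, with the robot touching nothing.
It also fails if it takes over 56 s, if anything falls off the work surface, if the arm or the gripper's body presses on something with over 40 N, if the wrist force passes 120 N, or if a joint passes its speed limit or range.

ROBOT

A 6-joint arm with a two-finger parallel gripper is mounted at the origin on the work surface. World frame = base frame: x ahead of the robot, y to its left, z up, the work surface at z = 0. Lengths are in m, angles in rad, forces in N, time in s.
With the tool pointing down it reaches from about 0.25 to 0.775 m from the base axis. Payload 8.9 kg.
Tool frame: the origin (TCP) lies between the finger pads; the fingertips stand 17 mm ahead of it and the grasp point (between the pads) lies 2 mm behind it; z points along the fingers, y is the line along which they close (so a half turn about z gives the same grasp; the last joint's range is limited). The gripper opens to 85 mm and grips with 20 to 120 N. Pads are 22 mm wide; open, the fingers measure 114 mm over their backs; the gripper's body (76 mm by 85 mm) begins 54 mm behind the grasp point. The pads swing forward as they close: fully open they stand 13 mm farther back than shut.
Start: joints at [-1.487, 0.291, -0.153, 1.127, 0, 1.431], TCP at [0.116, -0.512, 0.248] pointing down, gripper open.
Joint ranges: [-2.52, 2.52], [-0.91, 1.74], [-1.3, 1.37], [-1.96, 2.02], [-1.52, 1.47], [-3.14, 3.14]. Speed limits (rad/s): [2.22, 2.22, 2.79, 3.14, 3.14, 3.14].

INTERFACE

Orientations are given as a unit quaternion [x, y, z, w].
In Python, from station import manip, read_camera, camera_model gives the robot as it stands.
- The arm moves only by the tool step_arm, never from a script. Its argument "targets" is a list of rows, each a list of 3 entries, a list of its own where there are three numbers: the finger opening in mm, from 0 to 85.4, then the shift along the tool's x, y, z in mm, then the turn, a rotation vector about the tool's x, y, z in degrees. In form: [[grip, [tx, ty, tz], [ax, ay, az]], ...]. A call has 1 to 20 rows; each row shifts and turns the commanded pose from where the row before left it, along the tool's axes as they then stand; what a row does not reach is not made up. A row lasts 1/12 s, in which the tool goes at most 41.7 mm and 7.16 degrees, less where a joint would pass 70% of its speed; a pose out of reach is approached as far as the arm can. A call is refused whole if a number of a shift passes 41.7 or a number of a turn 7.16, either way. A call with a gripper value outside its range is refused whole. The fingers move at their own pace and stop on an object; the grip force is fixed at half the most. Time passes only in rows, so rows that do not move let the fingers close. It gives the time, the measured TCP pose, the force, the opening and the grip force at its end, in the units of the state.
- manip.state(): the state, without advancing time (a new reading comes with each control period).
- read_camera(name): name is "scene" or "top" or "wrist"; returns the picture (480x640x3 uint8, red, green, blue); there is no depth.
- camera_model(name): a dict with "fx", "fy", "cx", "cy" (pixels), "R" (3x3) and "t" (3): a world point X has camera coordinates R X + t. Camera axes: x right, y down, z forward; pixel columns grow to the right and rows downward; lengths in m; the calibration is good to about 2 mm. A picture is of the moment at which its call begins: read the wrist's pose just before it. camera_model takes no time and is no camera call; for the wrist camera it gives the pose at the moment of the call.
- manip.hand_in(): hands the job in; it is judged then, once.
The state is a dict: "time_s": time; "joints": joint angles; "joint_vel": joint speeds; "effort": joint torques, N m; "tcp_pos": TCP position; "ee_rot": TCP orientation; "ft_force": force on the tool from outside, world axes, zero at the start; "ft_torque": the same for the moment, N m; "width": opening from 0.0 (shut) to 1.0 (fully open); "finger_force": force on a finger pad.
Only numpy, scipy, OpenCV 4.12 (cv2) and the standard library are available. Lean on these libraries where they do the work, as an engineer would, in place of code of your own. Each camera call takes 0.05 s, during which the arm holds its last target. There are 200 camera calls.

## Working session

There is one attempt and no reset: what is moved stays moved. The work goes in short steps, Python scripts to look and compute and a tool call to move; the robot and the scene stay as the last step left them, time stands still between calls to the robot, and variables do not carry over. Pictures are saved under pics/ and viewed, at most 14 in all, crops included, and the job is handed in when it is done.

Besides the shell and the picture viewer there is one more tool, called by a JSON object that holds its "fn" and its "kwargs", one argument or row to a line. step_arm: Moves the arm, as the interface text tells. Its arguments: {"type":"object","properties":{"targets":{"type":"array"}},"required":["targets"]}

```bash
ls; mkdir -p pics; python3 - <<'E'
from station import manip, read_camera, camera_model
import cv2,numpy as np
s=manip.state();print({k:np.round(v,3).tolist() for k,v in s.items()})
ims=[]
for n in("scene","top"):
    im=read_camera(n);cv2.imwrite(f"pics/{n}0.png",im[:,:,::-1]);m=camera_model(n);print(n,{k:np.round(v,3).tolist() for k,v in m.items()})
E
```

```text
pics
{'time_s': 0.0, 'joints': [-1.487, 0.291, -0.154, 1.127, -0.0, 1.432], 'joint_vel': [-0.001, -0.001, -0.001, -0.0, 0.001, 0.0], 'effort': [-0.0, -53.715, 33.136, 0.016, -0.0, -0.0], 'tcp_pos': [0.116, -0.512, 0.248], 'ee_rot': [0.994, 0.111, 0.0, -0.001], 'ft_force': [-0.109, -0.229, -0.126], 'ft_torque': [-0.004, 0.003, -0.036], 'finger_force': 0.0, 'width': 0.997}
scene {'fx': 532.43, 'fy': 532.43, 'cx': 314.869, 'cy': 236.81, 'R': [[0.527, 0.85, 0.004], [0.606, -0.372, -0.703], [-0.596, 0.373, -0.711]], 't': [-0.324, -0.286, 1.762]}
top {'fx': 437.386, 'fy': 437.386, 'cx': 324.596, 'cy': 247.93, 'R': [[0.006, -1.0, -0.006], [-0.985, -0.005, -0.17], [0.17, 0.007, -0.985]], 't': [0.007, 0.593, 1.067]}
```

View pics/top0.png

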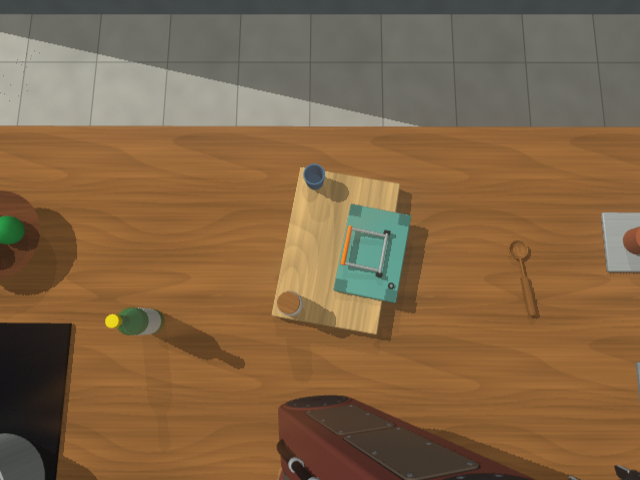

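View pics/scene0.png

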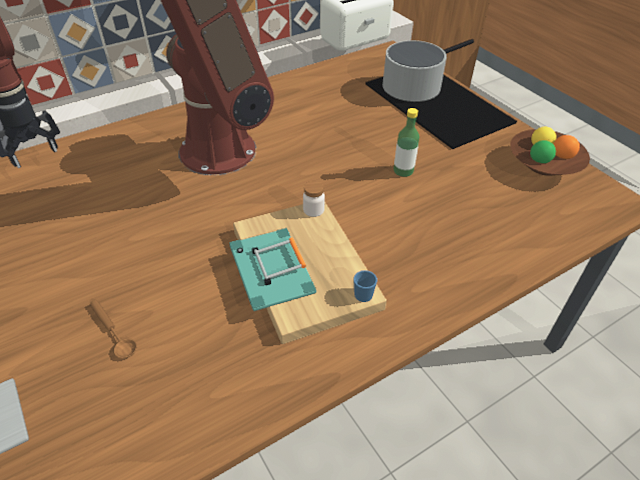

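The top view shows the tablet around pixel (372,253) with its orange bar at (347,245) and lugs at (388,233) and (379,275). The jar is at (290,303), the egg cup at (314,177) and the spoon at about (525,280). The scene view shows the same things, with the tablet at (272,268). Next I'll measure them with colour masks.

```bash
cat > h.py <<'E'
from station import manip, read_camera, camera_model
import cv2,numpy as np
from scipy.spatial.transform import Rotation as Ro
def ray(m,uv,z):
    uv=np.atleast_2d(uv).astype(float);d=np.c_[(uv[:,0]-m['cx'])/m['fx'],(uv[:,1]-m['cy'])/m['fy'],np.ones(len(uv))]
    R=np.array(m['R']);c=-R.T@np.array(m['t']);d=d@R
    return c+d*((z-c[2])/d[:,2])[:,None]
def mask(im,lo,hi):
    h=cv2.cvtColor(im,cv2.COLOR_RGB2HSV);return cv2.inRange(h,np.array(lo),np.array(hi))
def big(mk):
    c,_=cv2.findContours(mk,cv2.RETR_EXTERNAL,cv2.CHAIN_APPROX_NONE);return max(c,key=cv2.contourArea)[:,0]
def rect(P):
    (c,s,a)=cv2.minAreaRect((P[:,:2]*1000).astype(np.float32));b=cv2.boxPoints((c,s,a));return np.round(c),np.round(s),round(a,1),b.round().tolist()
E
python3 - <<'E'
from h import *
for n in("top","scene"):
    im=cv2.imread(f"pics/{n}0.png")[:,:,::-1].copy();m=camera_model(n)
    t=mask(im,(75,60,60),(95,255,255));t=cv2.morphologyEx(t,cv2.MORPH_OPEN,np.ones((3,3)))
    c=big(t);print(n,'tab',rect(ray(m,c,.054)))
    o=mask(im,(5,200,180),(16,255,255))
    if n=="scene":o[:,420:]=0
    else:o[:,:250]=0;o[:,450:]=0
    c=big(o);print('bar',rect(ray(m,c,.067)))
    w=mask(im,(12,40,150),(28,135,255)); 
    if n=="top":
        w[:150]=0;w[350:]=0;w[:,:265]=0;w[:,410:]=0
        w=cv2.morphologyEx(w|t,cv2.MORPH_OPEN,np.ones((5,5)));c=big(w);print('block',rect(ray(m,c,.04)))
        print(ray(m,[(290,303)],.125),ray(m,[(314,177)],.1), ray(m,[(399,184),(378,334),(300,168),(272,316)],.04))
E
```

```text
top tab (array([ 582., -111.]), array([157., 227.]), 78.8, [[456.0, -166.0], [678.0, -210.0], [709.0, -56.0], [486.0, -12.0]])
bar (array([576., -39.]), array([ 7., 50.]), 77.6, [[551.0, -37.0], [600.0, -48.0], [601.0, -41.0], [552.0, -31.0]])
block (array([594., -40.]), array([309., 397.]), 80.1, [[371.0, -158.0], [763.0, -227.0], [816.0, 78.0], [425.0, 146.0]])
[[0.44954005 0.08974491 0.125     ]] [[0.76545301 0.03771672 0.1       ]] [[ 0.76769092 -0.18531968  0.04      ]
 [ 0.37790979 -0.12411654  0.04      ]
 [ 0.81103869  0.07733575  0.04      ]
 [ 0.42067168  0.14165106  0.04      ]]
scene tab (array([ 586., -113.]), array([158., 236.]), 78.7, [[454.0, -167.0], [686.0, -213.0], [717.0, -58.0], [485.0, -12.0]])
bar (array([639., -50.]), array([4., 4.]), 22.0, [[636.0, -49.0], [638.0, -53.0], [641.0, -51.0], [640.0, -47.0]])
```

{"fn": "step_arm", "kwargs": {
  "targets": [
    [50,[28.6,-17.6,2],[0,0,0]],
    [50,[28.6,-17.6,2],[0,0,0]],
    [50,[28.6,-17.6,2],[0,0,0]],
    [50,[28.6,-17.6,2],[0,0,0]],
    [50,[28.6,-17.6,2],[0,0,0]],
    [50,[28.6,-17.6,2],[0,0,0]],
    [50,[28.6,-17.6,2],[0,0,0]],
    [50,[28.6,-17.6,2],[0,0,0]],
    [50,[28.6,-17.6,2],[0,0,0]],
    [50,[28.6,-17.6,2],[0,0,0]],
    [50,[28.6,-17.6,2],[0,0,0]],
    [50,[28.6,-17.6,2],[0,0,0]],
    [50,[28.6,-17.6,2],[0,0,0]],
    [50,[28.6,-17.6,2],[0,0,0]],
    [50,[28.6,-17.6,2],[0,0,0]],
    [50,[28.6,-17.6,2],[0,0,0]],
    [50,[0,0,0],[0,0,6]],
    [50,[0,0,0],[0,0,6]],
    [50,[0,0,0],[0,0,6]],
    [50,[0,0,0],[0,0,6]]
  ]
}}

```text
time_s: 1.77
tcp_pos: [0.5, -0.1358, 0.2158]
ee_rot: [0.995, -0.1, -0.0, -0.0]
ft_force: [0.1, -1.0, -0.7]
width: 0.588
finger_force: 0.0
```

```bash
cat >> h.py <<'E'
def st(log=True):
    s=manip.state();R=Ro.from_quat(s['ee_rot']).as_matrix()
    print('t',round(s['time_s'],2),'p',np.round(np.array(s['tcp_pos'])*1000,1),'x',R[:,0].round(3),'y',R[:,1].round(3),'z',R[:,2].round(3),'F',np.round(s['ft_force'],1),'w',round(s['width'],3),'ff',round(s['finger_force'],1),'q',np.round(s['joints'],3))
    if log:open('log.txt','a').write(repr(list(s['joints'])+list(s['tcp_pos'])+list(s['ee_rot']))+'\n')
    return s,R
E
python3 - <<'E'
from h import *
open('log.txt','a').write('[-1.487,0.291,-0.154,1.127,0,1.432,0.116,-0.512,0.248,0.994,0.111,0,0]\n')
s,R=st();m=camera_model('wrist');im=read_camera('wrist');cv2.imwrite('pics/w1.png',im[:,:,::-1])
o=mask(im,(5,200,150),(16,255,255));c=big(o);P=ray(m,c,.067);print(rect(P),len(c))
t=mask(im,(75,60,60),(95,255,255));print(rect(ray(m,big(t),.054)))
E
```

```text
t 1.77 p [ 500.  -135.8  215.8] x [ 0.98  -0.199 -0.001] y [-0.199 -0.98  -0.   ] z [-0.001  0.    -1.   ] F [ 0.1 -1.  -0.7] w 0.588 ff 0.0 q [-0.406  0.299 -0.229  1.043 -0.     2.936]Traceback (most recent call last):
  File "<stdin>", line 4, in <module>
  File "h.py", line 11, in big
    c,_=cv2.findContours(mk,cv2.RETR_EXTERNAL,cv2.CHAIN_APPROX_NONE);return max(c,key=cv2.contourArea)[:,0]
                                                                            ~~~^^^^^^^^^^^^^^^^^^^^^^^
ValueError: max() iterable argument is empty
```

View pics/w1.png

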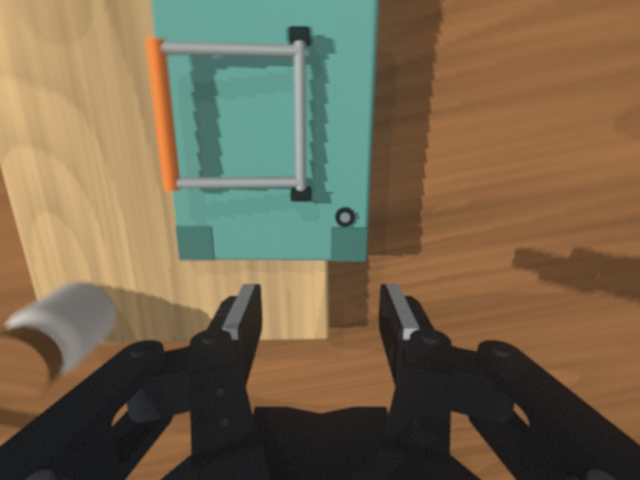

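The wrist view shows the orange bar from about (155,38) to (170,190), the lugs at (300,35) and (301,193), and the tablet's near corners at (180,260) and (367,260).

```bash
python3 - <<'E'
from h import *
m=camera_model('wrist');im=cv2.imread('pics/w1.png')[:,:,::-1].copy()
print(im[120,163])
o=mask(im,(5,150,120),(22,255,255));o[:,:130]=0;o[:,190:]=0;o[200:]=0
P=ray(m,big(o),.067);print('bar',rect(P))
t=mask(im,(70,40,40),(95,255,255));t[:45]=0
b=ray(m,[(180,260),(367,260),(377,10)],.054);print('corners',b.round(3))
print('block near-right corner',ray(m,[(328,338)],.04).round(3), 'lugs',ray(m,[(300,43),(301,187)],.066).round(3))
d=np.array([0.597,-.043])-np.array(manip.state()['tcp_pos'][:2]);R=Ro.from_quat(manip.state()['ee_rot']).as_matrix();print('d tool',d@R[:2,:2]*1000)
E
```

```text
[220 122  63]
bar (array([598., -41.]), array([ 12., 105.]), 77.8, [[546.0, -36.0], [648.0, -58.0], [651.0, -46.0], [548.0, -24.0]])
corners [[ 0.487 -0.013  0.054]
 [ 0.454 -0.168  0.054]
 [ 0.638 -0.207  0.054]]
block near-right corner [[ 0.378 -0.119  0.04 ]] lugs [[ 0.626 -0.149  0.066]
 [ 0.529 -0.128  0.066]]
d tool [  75.78889708 -111.00575871]
```

{"fn": "step_arm", "kwargs": {
  "targets": [
    [40,[13,-18.8,0],[0,0,0]],
    [40,[13,-18.8,0],[0,0,0]],
    [40,[13,-18.8,0],[0,0,0]],
    [40,[13,-18.8,10],[0,0,0]],
    [40,[13,-18.8,10],[0,0,0]],
    [40,[12,-18.6,10],[0,0,0]],
    [40,[0,0,20],[0,0,0]],
    [40,[0,0,20],[0,0,0]],
    [40,[0,0,20],[0,0,0]],
    [40,[0,0,0],[0,0,0]],
    [40,[0,0,0],[0,0,0]]
  ]
}}

```text
time_s: 2.73
tcp_pos: [0.5963, -0.0424, 0.1256]
ee_rot: [0.995, -0.096, -0.001, -0.001]
ft_force: [0.4, 0.1, 0.1]
width: 0.469
finger_force: 0.0
```

```bash
python3 - <<'E'
from h import *
s,R=st();m=camera_model('wrist');im=read_camera('wrist');cv2.imwrite('pics/w2.png',im[:,:,::-1])
o=mask(im,(5,150,120),(16,255,255));o=cv2.morphologyEx(o,cv2.MORPH_OPEN,np.ones((3,3)))
c=big(o);print(c.min(0),c.max(0));P=ray(m,c,.067);r=rect(P);print('bar',r)
d=r[0]-np.array(s['tcp_pos'][:2])*1000;print('d tool',d@R[:2,:2])
E
```

```text
t 2.73 p [596.3 -42.4 125.6] x [ 0.982 -0.19  -0.003] y [-0.19  -0.982 -0.002] z [-0.002  0.002 -1.   ] F [0.4 0.1 0.1] w 0.469 ff 0.0 q [-1.940e-01  5.190e-01 -1.400e-01  9.150e-01  2.000e-03  3.139e+00]
[311 175] [332 358]
bar (array([590., -43.]), array([ 11., 109.]), 78.7, [[536.0, -38.0], [642.0, -59.0], [645.0, -48.0], [538.0, -26.0]])
d tool [-6.07187372  1.80861308]
```

View pics/w2.png

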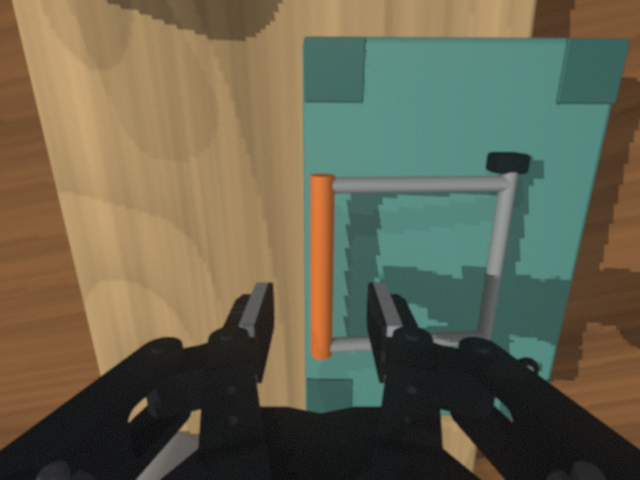

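{"fn": "step_arm", "kwargs": {
  "targets": [
    [40,[0,0,0],[0,0,-7.1]],
    [40,[0,0,0],[0,0,-7.1]],
    [40,[0,0,0],[0,0,-7.1]],
    [40,[0,0,0],[0,0,-7.1]],
    [40,[0,0,0],[0,0,-7.1]],
    [40,[0,0,0],[0,0,-7.1]],
    [40,[0,0,0],[0,0,-7.1]],
    [40,[0,0,0],[0,0,-7.1]],
    [40,[0,0,0],[0,0,-7.1]],
    [40,[0,0,0],[0,0,-7.1]],
    [40,[0,0,0],[0,0,-7.1]],
    [40,[0,0,0],[0,0,-7.1]],
    [40,[0,0,0],[0,0,-7.1]],
    [40,[0,0,0],[0,0,-7.1]],
    [40,[0,0,0],[0,0,-7.1]],
    [40,[0,0,0],[0,0,-7.1]],
    [40,[0,0,0],[0,0,-7.1]],
    [40,[0,0,0],[0,0,-7.1]],
    [40,[0,0,0],[0,0,-7.1]],
    [40,[0,0,0],[0,0,-7.1]]
  ]
}}

```text
time_s: 4.45
tcp_pos: [0.5982, -0.0429, 0.1283]
ee_rot: [0.412, 0.911, 0.001, 0.001]
ft_force: [0.2, 0.7, 0.2]
width: 0.469
finger_force: 0.0
```

{"fn": "step_arm", "kwargs": {
  "targets": [
    [40,[0,0,0],[0,0,-7.1]],
    [40,[0,0,0],[0,0,-7.1]],
    [40,[0,0,0],[0,0,-7.1]],
    [40,[0,0,0],[0,0,-7.1]],
    [40,[0,0,0],[0,0,-7.1]],
    [40,[0,0,0],[0,0,-2]],
    [40,[0,0,0],[0,0,0]],
    [40,[0,0,0],[0,0,0]]
  ]
}}

```text
time_s: 5.12
tcp_pos: [0.598, -0.0428, 0.1277]
ee_rot: [0.101, 0.995, 0.001, 0.001]
ft_force: [-1.4, 0.9, 0.7]
width: 0.473
finger_force: 0.0
```

```bash
python3 - <<'E'
from h import *
s,R=st();m=camera_model('wrist');im=read_camera('wrist');cv2.imwrite('pics/w3.png',im[:,:,::-1])
o=mask(im,(5,150,120),(16,255,255));o=cv2.morphologyEx(o,cv2.MORPH_OPEN,np.ones((3,3)))
c=big(o);print(c.min(0),c.max(0));P=ray(m,c,.067);r=rect(P);print('bar',r)
d=r[0]-np.array(s['tcp_pos'][:2])*1000;print('d tool',d@R[:2,:2])
E
```

```text
t 5.12 p [598.  -42.8 127.7] x [-0.979  0.202 -0.002] y [0.202 0.979 0.002] z [ 0.002  0.001 -1.   ] F [-1.4  0.9  0.7] w 0.473 ff 0.0 q [-0.194  0.517 -0.138  0.915  0.002  0.009]
[308 169] [329 351]
bar (array([601., -45.]), array([ 11., 108.]), 78.8, [[547.0, -40.0], [653.0, -61.0], [656.0, -50.0], [549.0, -29.0]])
d tool [-3.4223492  -1.55496105]
```

{"fn": "step_arm", "kwargs": {
  "targets": [
    [40,[0,-1.7,14],[0,0,0]],
    [40,[0,0,14],[0,0,0]],
    [40,[0,0,14],[0,0,0]],
    [40,[0,0,6],[0,0,0]],
    [40,[0,0,4],[0,0,0]],
    [40,[0,0,0],[0,0,0]],
    [40,[0,0,0],[0,0,0]]
  ]
}}

```text
time_s: 5.75
tcp_pos: [0.5972, -0.0442, 0.0749]
ee_rot: [0.101, 0.995, 0.001, 0.0]
ft_force: [0.3, 0.1, 0.5]
width: 0.47
finger_force: 0.0
```

{"fn": "step_arm", "kwargs": {
  "targets": [
    [30,[0,0,1],[0,0,0]],
    [20,[0,0,0],[0,0,0]],
    [14,[0,0,0],[0,0,0]],
    [8,[0,0,0],[0,0,0]],
    [8,[0,0,0],[0,0,0]],
    [8,[0,0,0],[0,0,0]],
    [8,[0,0,0],[0,0,0]],
    [8,[0,0,0],[0,0,0]]
  ]
}}

```text
time_s: 6.42
tcp_pos: [0.5972, -0.044, 0.0735]
ee_rot: [0.101, 0.995, 0.001, 0.0]
ft_force: [1.7, 2.2, 0.5]
width: 0.112
finger_force: 58.4
```

```bash
python3 - <<'E'
from h import *
s,R=st()
E
```

```text
t 6.42 p [597.2 -44.   73.5] x [-0.98   0.2   -0.001] y [0.2   0.98  0.002] z [ 0.001  0.002 -1.   ] F [1.7 2.2 0.5] w 0.112 ff 58.4 q [-0.197  0.573 -0.2    0.797  0.002  0.005]
```

{"fn": "step_arm", "kwargs": {
  "targets": [
    [8,[0,-0.66,-5.95],[-3.6,0,0]],
    [8,[0,-0.66,-5.95],[-3.6,0,0]],
    [8,[0,-0.66,-5.95],[-3.6,0,0]],
    [8,[0,-0.66,-5.95],[-3.6,0,0]],
    [8,[0,-0.66,-5.95],[-3.6,0,0]],
    [8,[0,-0.66,-5.95],[-3.6,0,0]],
    [8,[0,-0.66,-5.95],[-3.6,0,0]],
    [8,[0,-0.66,-5.95],[-3.6,0,0]],
    [8,[0,-0.66,-5.95],[-3.6,0,0]],
    [8,[0,-0.66,-5.95],[-3.6,0,0]],
    [8,[0,0,0],[0,0,0]],
    [8,[0,0,0],[0,0,0]],
    [8,[0,0,0],[0,0,0]]
  ]
}}

```text
time_s: 7.5
tcp_pos: [0.5922, -0.0663, 0.1276]
ee_rot: [0.096, 0.946, 0.308, 0.031]
ft_force: [0.8, 1.4, 1.6]
width: 0.116
finger_force: 59.8
```

```bash
cat >> h.py <<'E'
def bar():
    s,R=st();g=np.array(s['tcp_pos'])*1000+R@[0,0,7.5];h=np.array([597.2-.2*95,-44-.98*95,66]);d=g-h
    print('bar',g.round(1),'ang deg',np.degrees(np.arctan2(d[2],d[:2]@[.2,.98])).round(2),'rad',np.hypot(d[2],d[:2]@[.2,.98]).round(1))
E
python3 - <<'E'
from h import *
bar()
E
```

```text
t 7.5 p [592.2 -66.3 127.6] x [-0.98   0.201  0.001] y [0.163 0.792 0.589] z [ 0.118  0.577 -0.808] F [0.8 1.4 1.6] w 0.116 ff 59.8 q [-0.533  0.64  -0.097  1.066  0.59  -0.402]
bar [593.  -62.  121.5] ang deg 35.92 rad 94.6
```

{"fn": "step_arm", "kwargs": {
  "targets": [
    [8,[0,-0.32,-3.32],[-2,0,0]],
    [8,[0,-0.32,-3.32],[-2,0,0]],
    [8,[0,-0.32,-3.32],[-2,0,0]],
    [8,[0,-0.2,-2.3],[-1.4,0,0]],
    [8,[0,0,0],[0,0,0]],
    [8,[0,0,0],[0,0,0]],
    [8,[0,0,0],[0,0,0]]
  ]
}}

```text
time_s: 8.08
tcp_pos: [0.5906, -0.0745, 0.1363]
ee_rot: [0.093, 0.924, 0.368, 0.037]
ft_force: [1.9, 0.5, 0.3]
width: 0.116
finger_force: 59.8
```

```bash
python3 - <<'E'
from h import *
bar()
E
```

```text
t 8.08 p [590.6 -74.5 136.3] x [-0.98  0.2   0.  ] y [0.145 0.712 0.687] z [ 0.137  0.673 -0.727] F [1.9 0.5 0.3] w 0.116 ff 59.8 q [-0.592  0.699 -0.043  1.175  0.688 -0.516]
bar [591.7 -69.5 130.8] ang deg 43.23 rad 94.6
```

{"fn": "step_arm", "kwargs": {
  "targets": [
    [8,[0,-0.1,-1.7],[-1,0,0]],
    [8,[0,-0.1,-1.3],[-0.8,0,0]],
    [8,[0,0,0],[0,0,0]],
    [8,[0,0,0],[0,0,0]],
    [8,[0,0,0],[0,0,0]]
  ]
}}

```text
time_s: 8.5
tcp_pos: [0.5901, -0.0769, 0.1385]
ee_rot: [0.093, 0.918, 0.383, 0.039]
ft_force: [0.6, 1.9, 0.7]
width: 0.113
finger_force: 60.0
```

```bash
python3 - <<'E'
from h import *
bar()
for n in("top","scene"):
    im=read_camera(n);cv2.imwrite(f"pics/{n}1.png",im[:,:,::-1])
E
```

```text
t 8.5 p [590.1 -76.9 138.5] x [-0.98  0.2   0.  ] y [0.141 0.689 0.711] z [ 0.142  0.696 -0.704] F [0.6 1.9 0.7] w 0.113 ff 60.0 q [-0.607  0.716 -0.028  1.206  0.712 -0.547]
bar [591.2 -71.6 133.2] ang deg 45.18 rad 94.7
```

{"fn": "step_arm", "kwargs": {
  "targets": [
    [14,[0,0,0],[0,0,0]],
    [18,[0,0,0],[0,0,0]],
    [26,[0,0,0],[0,0,0]],
    [34,[0,0,0],[0,0,0]],
    [40,[0,0,0],[0,0,0]],
    [40,[0,0,-15],[0,0,0]],
    [40,[0,0,-25],[0,0,0]],
    [40,[0,0,-30],[0,0,0]],
    [40,[0,0,-30],[0,0,0]],
    [40,[0,0,-30],[0,0,0]],
    [40,[0,0,0],[0,0,0]]
  ]
}}

```text
time_s: 9.52
tcp_pos: [0.5722, -0.1716, 0.2332]
ee_rot: [0.093, 0.919, 0.381, 0.041]
ft_force: [-0.4, -1.0, -0.3]
width: 0.471
finger_force: 0.0
```

```bash
python3 - <<'E'
from h import *
from scipy.optimize import least_squares
st()
segs={}
for n in("top","scene"):
    im=read_camera(n);cv2.imwrite(f"pics/{n}2.png",im[:,:,::-1]);m=camera_model(n)
    o=mask(im,(4,150,120),(18,255,255));t=mask(im,(75,60,60),(95,255,255));t=cv2.morphologyEx(t,cv2.MORPH_OPEN,np.ones((3,3)))
    o&=cv2.dilate(t,np.ones((45,45)));
    if n=="top":o[:,:320]=0
    c=big(o);(cc,sz,a)=cv2.minAreaRect(c.astype(np.float32));print(n,cc,sz,a)
    print('tab',rect(ray(m,big(t),.054)))
    segs[n]=(m,np.array(cc))
m1,u1=segs['top'];m2,u2=segs['scene']
def P(m):return np.array([[m['fx'],0,m['cx']],[0,m['fy'],m['cy']],[0,0,1]])@np.c_[m['R'],m['t']]
X=cv2.triangulatePoints(P(m1),P(m2),u1.reshape(2,1),u2.reshape(2,1));print((X[:3]/X[3]).ravel())
m=camera_model('wrist');im=read_camera('wrist');cv2.imwrite('pics/w4.png',im[:,:,::-1])
# kinematic fit
L=[eval(l) for l in open('log.txt')]
A=np.array(L);q=A[:,:6];p=A[:,6:9]
def fk(k,q):
    h,L1,L2,e,d=k;a=q[:,1];b=q[:,1]-q[:,2];c=b+q[:,3]
    r=L1*np.sin(a)+L2*np.cos(b)+e*np.sin(b);z=h+L1*np.cos(a)-L2*np.sin(b)+e*np.cos(b)
    r=r+d*np.cos(c)*np.cos(q[:,4]);z=z-d*np.sin(c)*np.cos(q[:,4]);n=d*np.sin(q[:,4])
    return np.c_[r*np.cos(q[:,0])-n*np.sin(q[:,0]),r*np.sin(q[:,0])+n*np.cos(q[:,0]),z]
s=least_squares(lambda k:(fk(k,q)-p).ravel(),[.2,.4,.4,0,.25]);print(s.x,abs(s.fun).max())
E
```

```text
t 9.52 p [ 572.2 -171.6  233.2] x [-0.979  0.203 -0.005] y [0.14  0.692 0.709] z [ 0.147  0.693 -0.706] F [-0.4 -1.  -0.3] w 0.471 ff 0.0 q [-0.742  0.714  0.227  1.556  0.657 -0.703]
top (416.0, 209.5) (43.0, 32.0) 90.0
tab (array([ 582., -112.]), array([157., 227.]), 78.8, [[455.0, -167.0], [678.0, -211.0], [708.0, -56.0], [486.0, -12.0]])
scene (287.760986328125, 239.64874267578125) (32.26748275756836, 4.330267906188965) 65.224853515625
tab (array([ 585., -113.]), array([158., 236.]), 79.1, [[454.0, -168.0], [686.0, -213.0], [716.0, -58.0], [484.0, -13.0]])
[ 0.67232863 -0.14463363  0.24157688]
[0.29059985 0.50846174 0.3866622  0.05255334 0.42136937] 0.0727277176486676
```

View pics/scene2.png

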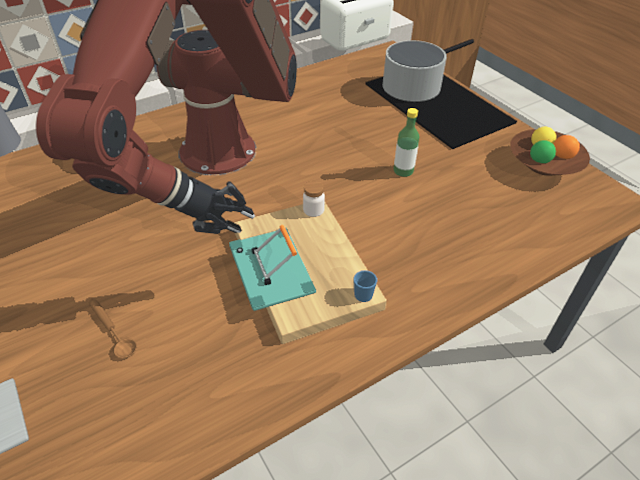

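The scene view shows the kickstand standing up, with the bar's centre at about (288,240) and the tablet unmoved. Next I'll check the kickstand angle and fit the arm's geometry, including a lateral offset.

```bash
cat >> h.py <<'E'
from scipy.optimize import least_squares
def fk(k,q,full=False):
    h,L1,L2,e,d,off,d4=k;q=np.atleast_2d(q);a=q[:,1];b=q[:,1]-q[:,2];c=b+q[:,3]
    r=L1*np.sin(a)+L2*np.cos(b)+e*np.sin(b);z=h+L1*np.cos(a)-L2*np.sin(b)+e*np.cos(b)
    def w(r,n,z):return np.c_[r*np.cos(q[:,0])-n*np.sin(q[:,0]),r*np.sin(q[:,0])+n*np.cos(q[:,0]),z]
    W=w(r,off+0*r,z)
    r5=r+d4*np.cos(c);z5=z-d4*np.sin(c);n5=0*r+off;s,k5=np.sin(q[:,4]),np.cos(q[:,4])
    t=w(np.cos(c)*k5,s,-np.sin(c)*k5)
    P=w(r5,n5,z5)+d*t
    return (P,t,W) if full else P
def kfit():
    A=np.array([eval(l) for l in open('log.txt')]);q=A[:,:6]
    s=least_squares(lambda k:(fk(k,q)-A[:,6:9]).ravel(),[.3,.4,.4,0,.2,.07,.1]);return s,A
E
python3 - <<'E'
from h import *
s,A=kfit();print(s.x.round(4),abs(s.fun).max())
P,t,W=fk(s.x,A[:,:6],True);print(np.abs(t-Ro.from_quat(A[:,9:]).as_matrix()[:,:,2]).max())
for th in(.65,.7,.75):
    X=np.array([578+95*np.cos(th)*.2,-137+95*np.cos(th)*.98,66+95*np.sin(th)])/1000
    m=camera_model('scene');c=m['R']@X+m['t'];print(th,m['fx']*c[0]/c[2]+m['cx'],m['fy']*c[1]/c[2]+m['cy'])
im=cv2.imread('pics/top2.png')[:,:,::-1].copy();m=camera_model('top');o=mask(im,(3,150,120),(18,255,255));o[:215]=0;o[275:]=0;o[:,:330]=0;o[:,400:]=0
n,l,stt,ce=cv2.connectedComponentsWithStats(o);print(stt[1:].tolist(),ce[1:].round(1).tolist())
for th in(.65,.7,.75):
    X=np.array([578+95*np.cos(th)*.2,-137+95*np.cos(th)*.98,66+95*np.sin(th)])/1000
    c=m['R']@X+m['t'];print(th,m['fx']*c[0]/c[2]+m['cx'],m['fy']*c[1]/c[2]+m['cy'])
E
```

```text
[0.2987 0.5096 0.3859 0.0596 0.307  0.0729 0.1196] 0.0002555175916969521
0.0011994493968077982
0.65 288.44223629143056 240.9107235542646
0.7 287.233460366784 240.1458985875453
0.75 285.9492198461969 239.43956199705764
[[350, 223, 12, 41, 190]] [[355.9, 243.4]]
0.65 355.02869945844003 242.9431548789665
0.7 356.3484095504139 242.911433989347
0.75 357.7484386512205 242.9066090644585
```

```bash
python3 - <<'E'
from h import *
def pr(m,X):c=m['R']@X+m['t'];return np.array([m['fx']*c[0]/c[2]+m['cx'],m['fy']*c[1]/c[2]+m['cy']])
def X(th):return np.array([578+95*np.cos(th)*.2,-137+95*np.cos(th)*.98,66+95*np.sin(th)])/1000
for n,box in(('top',(330,215,400,275)),('scene',(260,220,320,280))):
  m=camera_model(n)
  for k in(0,2):
    im=cv2.imread(f'pics/{n}{k}.png')[:,:,::-1].copy();o=mask(im,(3,150,120),(18,255,255));z=np.zeros_like(o);x0,y0,x1,y1=box;z[y0:y1,x0:x1]=255
    c=big(o&z);r=cv2.minAreaRect(c.astype(np.float32));ths=[0] if k==0 else [.65,.7,.75,.8]
    print(n,k,np.round(r[0],1),np.round(r[1],1),[(np.array(r[0])-pr(m,X(t))).round(1).tolist() for t in ths])
im=cv2.imread('pics/w4.png');cv2.imwrite('pics/w4s.png',im)
E
```

```text
top 0 [346. 245.] [ 4.3 38.8] [[-0.1, -0.5]]
top 2 [356.  243.1] [ 4.6 41. ] [[1.0, 0.2], [-0.3, 0.2], [-1.7, 0.2], [-3.2, 0.2]]
scene 0 [297.1 252.4] [32.2  4.4] [[0.7, -2.5]]
scene 2 [287.8 239.6] [32.3  4.3] [[-0.7, -1.3], [0.5, -0.5], [1.8, 0.2], [3.2, 0.9]]
```

View pics/w4.png

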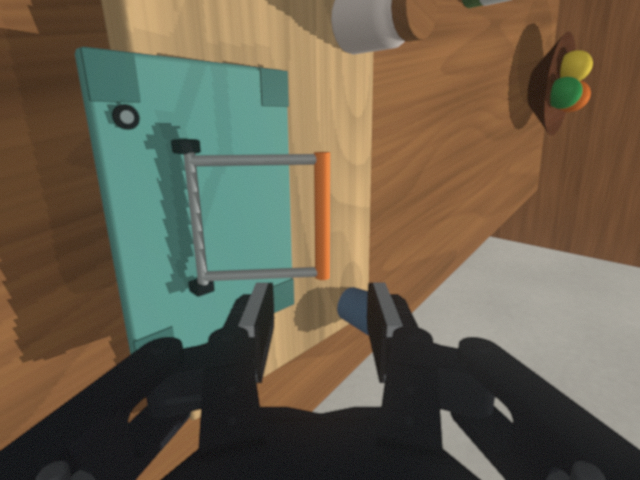

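The wrist view shows the bar from (322,152) to (322,279), with lugs at (186,146) and (202,287), so the kickstand is up. The overview cameras suggest about 0.69 rad, so I'll compare with the gripped pictures.

```bash
python3 - <<'E'
from h import *
def pr(m,X):c=m['R']@X+m['t'];return np.array([m['fx']*c[0]/c[2]+m['cx'],m['fy']*c[1]/c[2]+m['cy']])
def X(th,y):return np.array([578+95*np.cos(th)*.2-.98*y,-137+95*np.cos(th)*.98+.2*y,66+95*np.sin(th)])/1000
for n,box in(('top',(330,205,400,285)),('scene',(260,210,330,290))):
  m=camera_model(n)
  for k in(1,2):
    im=cv2.imread(f'pics/{n}{k}.png')[:,:,::-1].copy();o=mask(im,(3,150,120),(18,255,255));x0,y0,x1,y1=box
    nn,l,s,c=cv2.connectedComponentsWithStats(o[y0:y1,x0:x1])
    print(n,k,[(r[0]+x0,r[1]+y0,r[2],r[3],r[4]) for r in s[1:].tolist() if r[4]>5],(c[1:]+[x0,y0]).round(1).tolist())
  print([(t,y,pr(m,X(t,y)).round(1).tolist()) for t in(.65,.7,.75) for y in(-50,50)])
# wrist: bar-end separation based depth & lug
s=manip.state();m=camera_model('wrist')
im=cv2.imread('pics/w4.png')[:,:,::-1].copy();o=mask(im,(3,150,120),(18,255,255));o[:,:280]=0;o[:,360:]=0
r=cv2.minAreaRect(big(o).astype(np.float32));print('w',np.round(r[0],1),r[1])
for t in(.6,.65,.7,.75,.8):print(t,pr(m,X(t,0)).round(1),np.linalg.norm(pr(m,X(t,-50))-pr(m,X(t,50))).round(1))
print('lugs',ray(m,[(189,148),(203,285)],.066).round(3))
E
```

```text
top 1 [(361, 223, 7, 14, 52), (356, 247, 8, 17, 84)] [[364.2, 228.4], [359.5, 254.9]]
top 2 [(350, 223, 12, 41, 190)] [[355.9, 243.4]]
[(0.65, -50, [359.1, 223.0]), (0.65, 50, [350.9, 263.2]), (0.7, -50, [360.4, 222.9]), (0.7, 50, [352.2, 263.3]), (0.75, -50, [361.8, 222.8]), (0.75, 50, [353.6, 263.3])]
scene 1 [(275, 223, 4, 3, 9), (280, 238, 11, 16, 69)] [[276.3, 223.8], [285.8, 245.2]]
scene 2 [(280, 225, 17, 31, 131)] [[287.7, 239.8]]
[(0.65, -50, [295.0, 255.1]), (0.65, 50, [282.2, 227.4]), (0.7, -50, [293.8, 254.3]), (0.7, 50, [281.0, 226.6]), (0.75, -50, [292.5, 253.7]), (0.75, 50, [279.7, 225.9])]
w [322.  215.5] (126.99998474121094, 13.999998092651367)
0.6 [318.5 218.3] 121.1
0.65 [319.5 219.8] 122.9
0.7 [320.2 221.4] 124.7
0.75 [320.6 223. ] 126.6
0.8 [320.7 224.7] 128.5
lugs [[ 0.523 -0.124  0.066]
 [ 0.628 -0.145  0.066]]
```

```bash
cat >> h.py <<'E'
LO=np.array([-2.52,-.91,-1.3,-1.96,-1.52,-3.14]);HI=np.array([2.52,1.74,1.37,2.02,1.47,3.14])
ORG=np.array([.583,-.112,.040]);TX=np.array([.199,.98,0]);TY=np.array([-.98,.199,0]);TZ=np.array([0,0,1.])
def Rw(q,c6=0):
    c=q[1]-q[2]+q[3]
    return (Ro.from_euler('z',q[0])*Ro.from_euler('y',c)*Ro.from_euler('z',q[4])*Ro.from_euler('x',q[5])).as_matrix()
def cal(A): # const matrix C: R=Rw@C
    return Ro.from_matrix(np.array([Rw(a[:6]).T@Ro.from_quat(a[9:13]).as_matrix() for a in A])).mean().as_matrix()
def ik(k,C,P,R,q0):
    f=lambda q:np.r_[(fk(k,q)[0]-P)*10,Ro.from_matrix(R.T@Rw(q)@C).as_rotvec()]
    s=least_squares(f,np.clip(q0,LO+.01,HI-.01),bounds=(LO,HI));return s.x,np.abs(s.fun).max()
def plate(phi): # rotation matrix world<-tablet, and origin
    T=np.c_[TX,TY,TZ];R=Ro.from_rotvec(TY*phi).as_matrix()
    Q=ORG+T@[.08,0,0]
    if phi<=np.pi/2:return R@T,Q+R@(ORG-Q)
    R9=Ro.from_rotvec(TY*np.pi/2).as_matrix();O9=Q+R9@(ORG-Q);Q2=O9+R9@T@[.08,0,.014]
    R2=Ro.from_rotvec(TY*(phi-np.pi/2)).as_matrix();return R@T,Q2+R2@(O9-Q2)
E
python3 - <<'E'
from h import *
s,A=kfit();k=s.x;C=cal(A)
print(max(np.abs(Rw(a[:6])@C-Ro.from_quat(a[9:13]).as_matrix()).max() for a in A))
rng=np.random.default_rng(0)
for ga in(-40,-20,0,20,40):
  for flip in(0,180):
    best=None;out=[]
    q=None
    for ph in(25,45,70,90,110):
        Rt,O=plate(np.radians(ph));P=O+Rt@[-.08+.02,0,.007]
        zz=Rt@Ro.from_euler('z',ga,degrees=True).as_matrix()@[1,0,0]
        yy=Rt[:,2];xx=np.cross(yy,zz);R=np.c_[xx,yy,zz]@Ro.from_euler('z',flip,degrees=True).as_matrix()
        c=[ik(k,C,P,R,q0) for q0 in ([q] if q is not None else [])+[np.array([-.9,.7,0,1.5,.9,x]) for x in(-1.5,1.5)]]
        b=min(c,key=lambda r:r[1]+(.01*np.abs(r[0]-q).sum() if q is not None else 0));q=b[0];out.append((ph,round(b[1],3),b[0].round(2).tolist(),fk(k,q,True)[2][0].round(2).tolist()))
    print(ga,flip);[print('  ',*o) for o in out]
E
```

```text
0.0010661781847134844
-40 0
   25 0.0 [-0.92, 0.69, -0.7, 0.11, 1.24, -0.21] [0.33, -0.32, 0.32]
   45 0.0 [-0.78, 0.4, -0.85, -0.09, 0.94, -0.07] [0.32, -0.22, 0.42]
   70 0.0 [-0.47, 0.16, -0.91, -0.16, 0.44, 0.01] [0.32, -0.08, 0.49]
   90 0.0 [-0.15, 0.14, -0.88, -0.14, -0.03, 0.04] [0.33, 0.02, 0.51]
   110 0.0 [0.15, 0.25, -0.77, -0.08, -0.49, 0.06] [0.36, 0.13, 0.49]
-40 180
   25 0.0 [-0.92, 0.69, -0.7, 0.11, 1.24, 2.93] [0.33, -0.32, 0.32]
   45 0.0 [-0.78, 0.4, -0.85, -0.09, 0.94, 3.07] [0.32, -0.22, 0.42]
   70 0.004 [-0.48, 0.16, -0.91, -0.15, 0.44, 3.14] [0.32, -0.08, 0.49]
   90 0.029 [-0.16, 0.14, -0.88, -0.14, -0.01, 3.14] [0.33, 0.02, 0.51]
   110 0.04 [0.13, 0.24, -0.8, -0.13, -0.45, 3.14] [0.35, 0.12, 0.49]
-20 0
   25 0.0 [-0.88, 0.87, -0.17, 1.12, 1.07, -0.81] [0.46, -0.44, 0.33]
   45 0.0 [-0.75, 0.53, -0.4, 0.73, 0.84, -0.44] [0.44, -0.31, 0.47]
   70 0.0 [-0.46, 0.27, -0.51, 0.52, 0.41, -0.14] [0.44, -0.14, 0.56]
   90 0.0 [-0.16, 0.24, -0.48, 0.49, -0.01, 0.04] [0.46, 0.0, 0.58]
   110 0.0 [0.12, 0.37, -0.36, 0.59, -0.43, 0.21] [0.5, 0.13, 0.56]
-20 180
   25
[... 1727 characters left out ...]
.231 [-0.63, 1.25, 0.79, 2.02, 0.48, -1.02] [0.73, -0.45, 0.35]
   45 0.15 [-0.52, 1.16, 0.82, 2.02, 0.36, -0.73] [0.77, -0.36, 0.43]
   70 0.075 [-0.34, 1.1, 0.87, 2.02, 0.18, -0.32] [0.82, -0.21, 0.5]
   90 0.075 [-0.18, 1.09, 0.92, 2.02, 0.02, 0.02] [0.84, -0.08, 0.53]
   110 0.138 [-0.02, 1.12, 0.96, 2.02, -0.14, 0.35] [0.85, 0.06, 0.52]
40 180
   25 0.231 [-0.63, 1.25, 0.79, 2.02, 0.48, 2.12] [0.73, -0.45, 0.35]
   45 0.151 [-0.52, 1.16, 0.82, 2.02, 0.36, 2.41] [0.77, -0.36, 0.43]
   70 0.075 [-0.34, 1.1, 0.87, 2.02, 0.18, 2.82] [0.82, -0.21, 0.5]
   90 0.075 [-0.18, 1.09, 0.92, 2.02, 0.02, 3.14] [0.84, -0.08, 0.53]
   110 0.138 [-0.02, 1.12, 0.96, 2.02, -0.14, -2.79] [0.85, 0.06, 0.52]
```

{"fn": "step_arm", "kwargs": {
  "targets": [
    [40,[0,0,0],[6.5,0,0]],
    [40,[0,0,0],[6.5,0,0]],
    [40,[0,0,0],[6.5,0,0]],
    [40,[0,0,0],[6.5,0,0]],
    [40,[0,0,0],[6.5,0,0]],
    [40,[0,0,0],[6.5,0,0]],
    [40,[0,0,0],[6,0,0]],
    [40,[0,22,0],[0,0,0]],
    [40,[0,22,0],[0,0,0]],
    [40,[0,22,0],[0,0,0]],
    [40,[0,22,0],[0,0,0]],
    [40,[0,22,0],[0,0,0]],
    [40,[0,0,15],[0,0,0]],
    [40,[0,0,20],[0,0,0]],
    [40,[0,0,20],[0,0,0]],
    [40,[0,0,0],[0,0,0]],
    [40,[0,0,0],[0,0,0]]
  ]
}}

```text
time_s: 11.08
tcp_pos: [0.5924, -0.0582, 0.1742]
ee_rot: [0.1, 0.995, 0.003, -0.001]
ft_force: [-0.1, 0.2, 0.1]
width: 0.468
finger_force: 0.0
```

```bash
cat >> h.py <<'E'
H=np.array([578,-137])
def rel():
    s,R=st();p=np.array(s['tcp_pos'])*1000;print('TCP from hinge: along x',((p[:2]-H)@TX[:2]).round(1),'y',((p[:2]-ORG[:2]*1000)@TY[:2]).round(1));return s,R
E
python3 - <<'E'
from h import *
s,R=rel();m=camera_model('wrist');im=read_camera('wrist')
o=mask(im,(3,150,120),(18,255,255));o=cv2.morphologyEx(o,cv2.MORPH_OPEN,np.ones((3,3)));c=big(o);r=cv2.minAreaRect(c.astype(np.float32));print(r)
def pr(m,X):c=m['R']@X+m['t'];return np.array([m['fx']*c[0]/c[2]+m['cx'],m['fy']*c[1]/c[2]+m['cy']])
for t in(.6,.65,.7,.75):
    X=np.array([578+95*np.cos(t)*.2,-137+95*np.cos(t)*.98,66+95*np.sin(t)])/1000;print(t,pr(m,X).round(1))
E
```

```text
t 11.08 p [592.4 -58.2 174.2] x [-0.98   0.199  0.004] y [0.199 0.98  0.005] z [-0.002  0.006 -1.   ] F [-0.1  0.2  0.1] w 0.468 ff 0.0 q [-0.223  0.473 -0.078  1.023  0.005 -0.023]
TCP from hinge: along x 80.1 y 1.5
((307.123046875, 268.42193603515625), (187.2415008544922, 22.368009567260742), 88.56790161132812)
0.6 [317.8 268.5]
0.65 [312.5 271.3]
0.7 [306.6 274.1]
0.75 [300.2 276.9]
```

{"fn": "step_arm", "kwargs": {
  "targets": [
    [40,[0,-4,16],[0,0,0]],
    [40,[0,0,16],[0,0,0]],
    [40,[0,0,14],[0,0,0]],
    [40,[0,0,0],[0,0,0]],
    [40,[0,-6,0],[0,0,0]],
    [40,[0,-5,0],[0,0,0]],
    [40,[0,-4,0],[0,0,0]],
    [40,[0,-3,0],[0,0,0]],
    [40,[0,-2,0],[0,0,0]],
    [40,[0,0,0],[0,0,0]],
    [40,[0,0,0],[0,0,0]]
  ]
}}

```text
time_s: 12.05
tcp_pos: [0.5901, -0.0824, 0.1308]
ee_rot: [0.101, 0.995, 0.003, 0.002]
ft_force: [1.5, 4.2, 4.7]
width: 0.467
finger_force: 2.4
```

```bash
python3 - <<'E'
from h import *
rel()
m=camera_model('wrist');im=read_camera('wrist');cv2.imwrite('pics/w5.png',im[:,:,::-1])
E
```

```text
t 12.05 p [590.1 -82.4 130.8] x [-0.98   0.2   -0.003] y [0.2   0.98  0.007] z [ 0.004  0.006 -1.   ] F [1.5 4.2 4.7] w 0.467 ff 2.4 q [-0.265  0.507 -0.145  0.916  0.007 -0.063]
TCP from hinge: along x 55.9 y -1.0
```

View pics/w5.png

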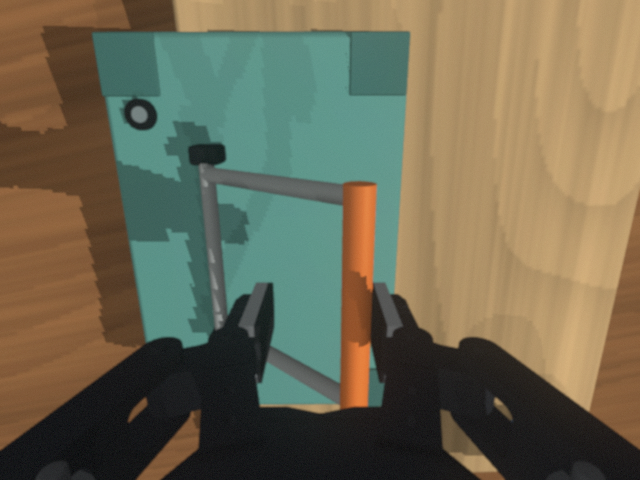

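The wrist view shows the left finger against the bar at about (375,320), and the force has risen to about 6 N, so the stand is at its stop. I'll back off and check.

{"fn": "step_arm", "kwargs": {
  "targets": [
    [40,[0,3,0],[0,0,0]],
    [40,[0,8,0],[0,0,0]],
    [40,[0,7,0],[0,0,0]],
    [40,[0,0,-20],[0,0,0]],
    [40,[0,0,-24],[0,0,0]],
    [40,[0,0,0],[0,0,0]],
    [40,[0,0,0],[0,0,0]]
  ]
}}

```text
time_s: 12.68
tcp_pos: [0.5934, -0.0649, 0.1745]
ee_rot: [0.101, 0.995, 0.002, 0.001]
ft_force: [0.7, 0.8, 0.2]
width: 0.474
finger_force: 0.0
```

```bash
python3 - <<'E'
from h import *
s,R=rel();m=camera_model('wrist');im=read_camera('wrist')
o=mask(im,(3,150,120),(18,255,255));o=cv2.morphologyEx(o,cv2.MORPH_OPEN,np.ones((3,3)));c=big(o);r=cv2.minAreaRect(c.astype(np.float32));print(r)
def pr(m,X):c=m['R']@X+m['t'];return np.array([m['fx']*c[0]/c[2]+m['cx'],m['fy']*c[1]/c[2]+m['cy']])
for t in(.65,.7,.75,.8):
    X=np.array([578+95*np.cos(t)*.2,-137+95*np.cos(t)*.98,66+95*np.sin(t)])/1000;print(t,pr(m,X).round(1))
m=camera_model('scene');im=read_camera('scene');t=mask(im,(75,60,60),(95,255,255));t=cv2.morphologyEx(t,cv2.MORPH_OPEN,np.ones((3,3)));print(rect(ray(m,big(t),.054)))
E
```

```text
t 12.68 p [593.4 -64.9 174.5] x [-0.98   0.2   -0.002] y [0.2   0.98  0.005] z [ 0.003  0.004 -1.   ] F [0.7 0.8 0.2] w 0.474 ff 0.0 q [-0.234  0.472 -0.08   1.017  0.005 -0.032]
TCP from hinge: along x 73.7 y -0.8
((312.0, 262.5), (187.0, 22.0), 90.0)
0.65 [324.7 266.4]
0.7 [319.  269.2]
0.75 [312.8 271.9]
0.8 [306.1 274.6]
(array([ 585., -116.]), array([158., 235.]), 78.4, [[454.0, -170.0], [684.0, -217.0], [716.0, -62.0], [485.0, -15.0]])
```

{"fn": "step_arm", "kwargs": {
  "targets": [
    [40,[0,0,-30],[0,0,0]],
    [40,[0,-27,0],[0,0,0]],
    [40,[0,-27,0],[0,0,0]],
    [40,[0,-27,0],[0,0,0]],
    [40,[0,-27,0],[0,0,0]],
    [40,[0,-27,0],[0,0,0]],
    [40,[0,-27,0],[0,0,0]],
    [40,[0,-27,0],[0,0,0]],
    [40,[0,0,0],[-6.5,0,0]],
    [40,[0,0,0],[-6.5,0,0]],
    [40,[0,0,0],[-6.5,0,0]],
    [40,[0,0,0],[-6.5,0,0]],
    [40,[0,0,0],[-6.5,0,0]],
    [40,[0,0,0],[-6.5,0,0]],
    [40,[0,0,0],[-6.5,0,0]],
    [40,[0,0,0],[-6.5,0,0]],
    [40,[0,0,0],[-6.5,0,0]],
    [40,[0,0,0],[-6.5,0,0]],
    [40,[0,0,0],[0,0,0]]
  ]
}}

```text
time_s: 14.37
tcp_pos: [0.5537, -0.2521, 0.1909]
ee_rot: [0.087, 0.835, 0.541, 0.054]
ft_force: [-1.5, 0.7, -2.4]
width: 0.468
finger_force: 0.0
```

```bash
sed -i 's/^ORG=.*;TX=/ORG=np.array([.582,-.115,.040]);TX=/' h.py; cat >> h.py <<'E'
def go(target,phi):
    "tool-frame turn/shift (mm, deg) from the measured pose to a TCP given as (tablet-flat x past top edge, y, abs z) mm at tool tilt phi"
    s,R=st();P=ORG*1000+TX*(-80+target[0])+TY*target[1];P[2]=target[2]
    ph=np.radians(phi);zz=np.cos(ph)*TX-np.sin(ph)*TZ;yy=np.sin(ph)*TX+np.cos(ph)*TZ;Rg=np.c_[np.cross(yy,zz),yy,zz]
    print('turn',np.degrees(Ro.from_matrix(R.T@Rg).as_rotvec()).round(1),'shift now',(R.T@(P-np.array(s['tcp_pos'])*1000)).round(1),'shift after turn',(Rg.T@(P-np.array(s['tcp_pos'])*1000)).round(1))
E
python3 - <<'E'
from h import *
go((-57.5,0,87),25);go((15,0,53),25)
E
```

```text
t 14.37 p [ 553.7 -252.1  190.9] x [-0.979  0.203  0.004] y [0.086 0.401 0.912] z [ 0.184  0.893 -0.41 ] F [-1.5  0.7 -2.4] w 0.468 ff 0.0 q [-0.915  1.106  0.579  2.012  0.762 -1.123]
turn [ 0.8  0.1 -0.3] shift now [ -0.8 -93.7  44.9] shift after turn [ -0.5 -93.1  46.2]
t 14.37 p [ 553.7 -252.1  190.9] x [-0.979  0.203  0.004] y [0.086 0.401 0.912] z [ 0.184  0.893 -0.41 ] F [-1.5  0.7 -2.4] w 0.468 ff 0.0 q [-0.915  1.106  0.579  2.012  0.762 -1.123]
turn [ 0.8  0.1 -0.3] shift now [ -0.7 -95.  124.9] shift after turn [ -0.5 -93.2 126.3]
```

```bash
cat >> h.py <<'E'
def goal(target,phi,ga=-15):
    P=ORG*1000+TX*(-80+target[0])+TY*target[1];P[2]=target[2];ph=np.radians(phi)
    B=np.c_[np.cos(ph)*TX-np.sin(ph)*TZ,TY,np.sin(ph)*TX+np.cos(ph)*TZ]
    zz=B@Ro.from_euler('z',ga,degrees=True).as_matrix()@[1,0,0];yy=B[:,2];return P,np.c_[np.cross(yy,zz),yy,zz]
def go(target,phi,ga=-15):
    s,R=st();P,Rg=goal(target,phi,ga);d=P-np.array(s['tcp_pos'])*1000
    kf,A=kfit();q,e=ik(kf.x,cal(A),P/1000,Rg,np.array(s['joints']))
    print('turn',np.degrees(Ro.from_matrix(R.T@Rg).as_rotvec()).round(1),'shift now',(R.T@d).round(1),'after turn',(Rg.T@d).round(1),'ik',e.round(4),q.round(2))
E
python3 - <<'E'
from h import *
go((-57.5,16,87),25);go((15,0,53),25);go((15,0,120),25)
E
```

```text
t 14.37 p [ 553.7 -252.1  190.9] x [-0.979  0.203  0.004] y [0.086 0.401 0.912] z [ 0.184  0.893 -0.41 ] F [-1.5  0.7 -2.4] w 0.468 ff 0.0 q [-0.915  1.106  0.579  2.012  0.762 -1.123]
turn [  0.8 -14.9  -0.4] shift now [ 15.2 -93.8  44.8] after turn [ 27.  -93.1  40.6] ik 0.0 [-1.    1.03  0.13  1.5   0.92 -1.06]
t 14.37 p [ 553.7 -252.1  190.9] x [-0.979  0.203  0.004] y [0.086 0.401 0.912] z [ 0.184  0.893 -0.41 ] F [-1.5  0.7 -2.4] w 0.468 ff 0.0 q [-0.915  1.106  0.579  2.012  0.762 -1.123]
turn [  0.8 -14.9  -0.4] shift now [ -0.7 -95.  124.9] after turn [ 32.2 -93.2 122.1] ik 0.0 [-0.89  1.02 -0.01  1.27  1.   -0.93]
t 14.37 p [ 553.7 -252.1  190.9] x [-0.979  0.203  0.004] y [0.086 0.401 0.912] z [ 0.184  0.893 -0.41 ] F [-1.5  0.7 -2.4] w 0.468 ff 0.0 q [-0.915  1.106  0.579  2.012  0.762 -1.123]
turn [  0.8 -14.9  -0.4] shift now [ -0.4 -33.9  97.5] after turn [ 24.9 -32.5  94.7] ik 0.0 [-0.89  0.92 -0.    1.37  1.   -0.93]
```

{"fn": "step_arm", "kwargs": {
  "targets": [
    [40,[0,0,0],[0.4,-7.1,0]],
    [40,[0,0,0],[0.4,-7.1,0]],
    [40,[6.8,-23.3,10],[0,0,0]],
    [40,[6.8,-23.3,10],[0,0,0]],
    [40,[6.8,-23.3,10],[0,0,0]],
    [40,[6.8,-23.3,10],[0,0,0]],
    [40,[0,0,0],[0,0,0]],
    [40,[0,0,0],[0,0,0]]
  ]
}}

```text
time_s: 15.03
tcp_pos: [0.5374, -0.2457, 0.099]
ee_rot: [0.146, 0.829, 0.519, 0.147]
ft_force: [0.7, 0.1, 0.6]
width: 0.464
finger_force: 0.0
```

```bash
python3 - <<'E'
from h import *
go((15,0,53),25)
m=camera_model('wrist');im=read_camera('wrist');cv2.imwrite('pics/w6.png',im[:,:,::-1])
E
```

```text
t 15.03 p [ 537.4 -245.7   99. ] x [-0.914  0.395 -0.092] y [0.09  0.419 0.904] z [ 0.396  0.818 -0.418] F [0.7 0.1 0.6] w 0.464 ff 0.0 q [-0.986  1.028  0.165  1.545  0.896 -1.059]
turn [-0.4 -2.  -0.2] shift now [  1.8 -10.7  86.6] after turn [  4.8 -11.3  86.4] ik 0.0 [-0.89  1.02 -0.01  1.27  1.   -0.93]
```

View pics/w6.png

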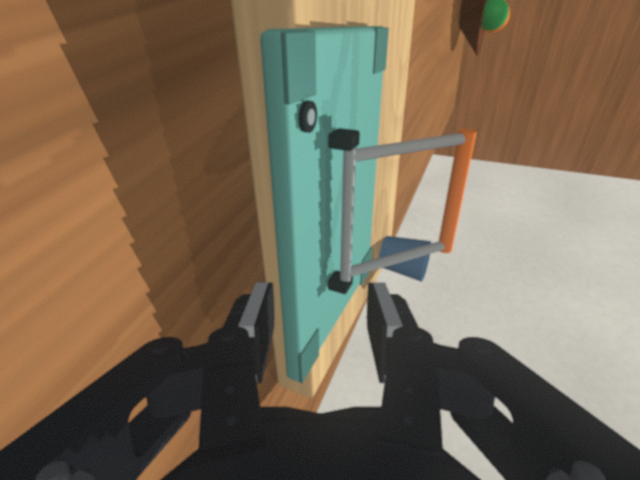

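The wrist view shows the tablet's overhanging top edge from (262,35) to (288,378), with the lower finger at the left (270,290). I'll check the edge position against my estimate.

```bash
python3 - <<'E'
from h import *
im=cv2.imread('pics/w6.png')[:,:,::-1].copy();m=camera_model('wrist')
t=mask(im,(75,40,40),(98,255,255))
for v in(80,120,160,200,240):
    xs=np.where(t[v,:330]>0)[0];u=xs[0]
    P=ray(m,[(u,v)],.04)[0];d=(P-ORG)*1000;print(v,u,'x',(d@TX).round(1),'y',(d@TY).round(1))
E
```

```text
80 264 x -73.0 y 93.2
120 268 x -72.1 y 73.9
160 271 x -72.0 y 52.5
200 274 x -71.9 y 28.5
240 277 x -71.7 y 1.3
```

{"fn": "step_arm", "kwargs": {
  "targets": [
    [40,[4.8,-11.3,0],[-0.4,-2,0]],
    [40,[0,0,16],[0,0,0]],
    [40,[0,0,20],[0,0,0]],
    [40,[0,0,20],[0,0,0]],
    [40,[0,0,0],[0,0,0]],
    [40,[0,0,0],[0,0,0]]
  ]
}}

```text
time_s: 15.58
tcp_pos: [0.5571, -0.2039, 0.0668]
ee_rot: [0.153, 0.826, 0.518, 0.163]
ft_force: [-0.2, -0.8, -0.2]
width: 0.47
finger_force: 0.0
```

```bash
python3 - <<'E'
from h import *
go((17,0,52),25)
E
```

```text
t 15.58 p [ 557.1 -203.9   66.8] x [-0.9    0.422 -0.111] y [0.084 0.416 0.905] z [ 0.428  0.806 -0.41 ] F [-0.2 -0.8 -0.2] w 0.47 ff 0.0 q [-0.932  1.018  0.039  1.355  0.968 -0.981]
turn [-0.1 -0.   0.1] shift now [ 1.9 -1.1 33.2] after turn [ 1.9 -1.2 33.2] ik 0.0 [-0.89  1.02 -0.01  1.26  1.   -0.92]
```

{"fn": "step_arm", "kwargs": {
  "targets": [
    [40,[1.9,-1.2,9],[0,0,0]],
    [40,[0,0,8],[0,0,0]],
    [40,[0,0,8],[0,0,0]],
    [40,[0,0,7],[0,0,0]],
    [40,[0,0,0],[0,0,0]],
    [40,[0,0,0],[0,0,0]]
  ]
}}

```text
time_s: 16.08
tcp_pos: [0.5684, -0.178, 0.051]
ee_rot: [0.154, 0.825, 0.518, 0.163]
ft_force: [0.6, -0.3, -0.1]
width: 0.471
finger_force: 0.0
```

```bash
python3 - <<'E'
from h import *
go((17,0,52),25)
m=camera_model('wrist');im=read_camera('wrist');im2=read_camera('scene')
cv2.imwrite('pics/w7.png',np.hstack([im[:,:,::-1][::1,140:500],cv2.resize(im2[180:360,180:360,::-1],(440,480))]))
E
```

```text
t 16.08 p [ 568.4 -178.    51. ] x [-0.9    0.423 -0.109] y [0.085 0.415 0.906] z [ 0.428  0.806 -0.409] F [ 0.6 -0.3 -0.1] w 0.471 ff 0.0 q [-0.892  1.018 -0.011  1.261  0.996 -0.926]
turn [-0.1  0.  -0. ] shift now [-0.6  1.6  1.1] after turn [-0.6  1.6  1.1] ik 0.0 [-0.89  1.02 -0.01  1.26  1.   -0.92]
```

View pics/w7.png

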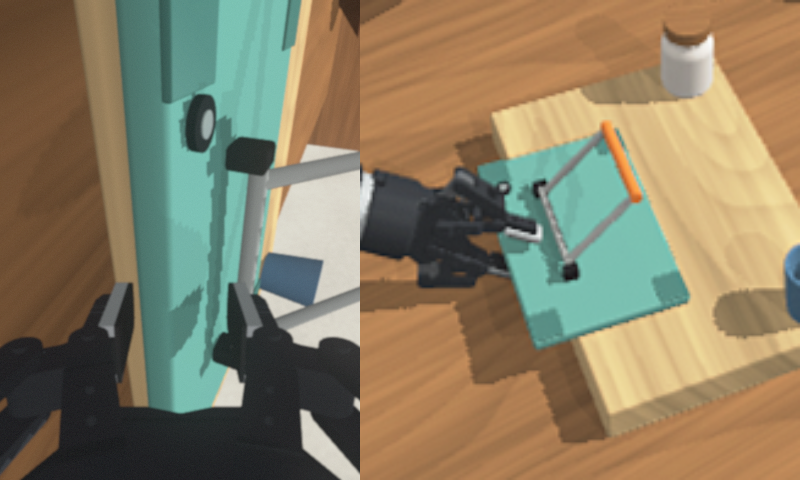

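The left half shows the fingers straddling the tablet's edge, the lower tip just under it at (125,300). The right half shows the hand at the middle of the top edge (520,230). There is no contact force, so I'll lift.

{"fn": "step_arm", "kwargs": {
  "targets": [
    [40,[-0.8,7.8,-2.9],[0,0,0]],
    [40,[-0.8,7.8,-2.9],[0,0,0]],
    [40,[-0.8,7.7,-3],[0,0,0]],
    [40,[0,0,0],[0,0,0]],
    [40,[0,0,0],[0,0,0]]
  ]
}}

```text
time_s: 16.6
tcp_pos: [0.5689, -0.1772, 0.0765]
ee_rot: [0.154, 0.825, 0.518, 0.164]
ft_force: [0.1, -2.0, -2.9]
width: 0.466
finger_force: 1.6
```

```bash
python3 - <<'E'
from h import *
st()
E
```

```text
t 16.6 p [ 568.9 -177.2   76.5] x [-0.899  0.423 -0.111] y [0.084 0.416 0.905] z [ 0.429  0.805 -0.41 ] F [ 0.1 -2.  -2.9] w 0.466 ff 1.6 q [-0.89   0.977 -0.017  1.291  0.997 -0.923]
```

Carrying the load at about 3 N, so I'll continue.

{"fn": "step_arm", "kwargs": {
  "targets": [
    [40,[-0.4,7.2,-1.6],[0,0,0]],
    [40,[-0.4,7.2,-1.6],[0,0,0]],
    [40,[-0.4,7.2,-1.6],[0,0,0]],
    [40,[-0.2,8.3,-0.6],[0,0,0]],
    [40,[-0.2,8.3,-0.6],[0,0,0]],
    [40,[-0.2,8.3,-0.6],[0,0,0]],
    [40,[0,0,0],[0,0,0]],
    [40,[0,0,0],[0,0,0]]
  ]
}}

```text
time_s: 17.27
tcp_pos: [0.5716, -0.1634, 0.1214]
ee_rot: [0.154, 0.825, 0.518, 0.163]
ft_force: [0.0, -2.9, -1.7]
width: 0.469
finger_force: 1.2
```

```bash
python3 - <<'E'
from h import *
st()
m=camera_model('wrist');im=read_camera('wrist');im2=read_camera('scene')
cv2.imwrite('pics/w8.png',np.hstack([im[:,:,::-1][::1,140:500],cv2.resize(im2[180:360,180:360,::-1],(440,480))]))
E
```

```text
t 17.27 p [ 571.6 -163.4  121.4] x [-0.899  0.423 -0.111] y [0.084 0.416 0.905] z [ 0.429  0.805 -0.41 ] F [ 0.  -2.9 -1.7] w 0.469 ff 1.2 q [-0.872  0.898 -0.044  1.322  1.009 -0.898]
```

View pics/w8.png

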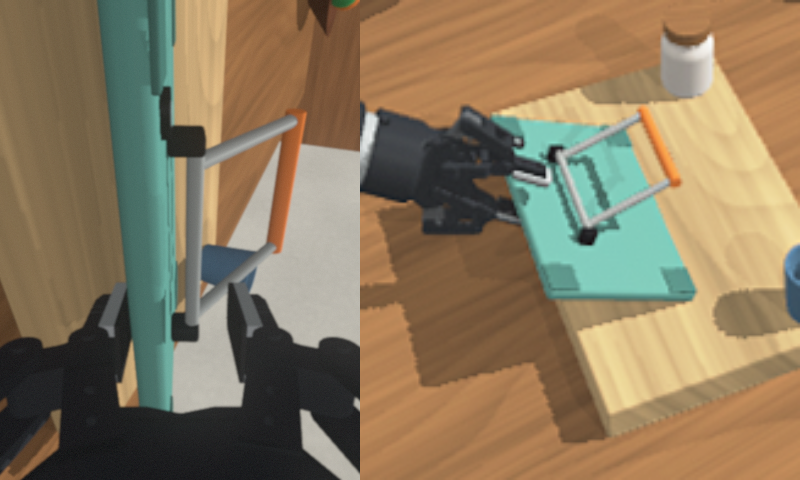

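The tablet is raised and near parallel to the fingers. Its far bottom corner has stayed at about (690,297), as before. Now I'll close on it while compensating for the lower finger's motion.

{"fn": "step_arm", "kwargs": {
  "targets": [
    [34,[0,-2.5,-1],[0,0,0]],
    [29,[0,-2.5,-1],[0,0,0]],
    [24,[0,-2.5,-1],[0,0,0]],
    [19,[0,-2.5,-1],[0,0,0]],
    [14,[0,-2,-1],[0,0,0]],
    [9,[0,0,0],[0,0,0]],
    [9,[0,0,0],[0,0,0]],
    [9,[0,0,0],[0,0,0]],
    [9,[0,0,0],[0,0,0]]
  ]
}}

```text
time_s: 18.12
tcp_pos: [0.5682, -0.1725, 0.1121]
ee_rot: [0.154, 0.825, 0.518, 0.163]
ft_force: [-1.2, 0.4, -2.5]
width: 0.147
finger_force: 60.5
```

```bash
cat >> h.py <<'E'
def edge(s,R):  # pivot seen from tool, grip at plate mid-thickness
    p=np.array(s['tcp_pos'])*1000;print('tcp along x from bottom edge',((p-ORG*1000)@TX-80).round(1),'z',(p[2]-40).round(1),'tool phi',np.degrees(np.arctan2(R[:,1]@TX,R[2,1])).round(1))
E
python3 - <<'E'
from h import *
s,R=st();edge(s,R)
E
```

```text
t 18.12 p [ 568.2 -172.5  112.1] x [-0.899  0.423 -0.109] y [0.085 0.415 0.906] z [ 0.429  0.805 -0.409] F [-1.2  0.4 -2.5] w 0.147 ff 60.5 q [-0.886  0.921 -0.028  1.334  1.    -0.918]
tcp along x from bottom edge -139.1 z 72.1 tool phi 25.1
```

{"fn": "step_arm", "kwargs": {
  "targets": [
    [9,[0.15,8.15,0.56],[2.9,0,-0.776]],
    [9,[0.15,8.15,0.56],[2.9,0,-0.776]],
    [9,[0.15,8.15,0.56],[2.9,0,-0.776]],
    [9,[0.15,8.15,0.56],[2.9,0,-0.776]],
    [9,[0.15,8.15,0.56],[2.9,0,-0.776]],
    [9,[0.15,8.15,0.56],[2.9,0,-0.776]],
    [9,[0.15,8.15,0.56],[2.9,0,-0.776]],
    [9,[0.15,8.15,0.56],[2.9,0,-0.776]],
    [9,[0.15,8.15,0.56],[2.9,0,-0.776]],
    [9,[0.15,8.15,0.56],[2.9,0,-0.776]],
    [9,[0,0,0],[0,0,0]],
    [9,[0,0,0],[0,0,0]]
  ]
}}

```text
time_s: 19.12
tcp_pos: [0.5797, -0.1184, 0.1726]
ee_rot: [0.133, 0.937, 0.283, 0.155]
ft_force: [-2.7, -4.1, 3.8]
width: 0.151
finger_force: 61.4
```

```bash
cat >> h.py <<'E'
def chk():
    s,R=st();ph=np.arctan2(R[:,1]@TX,R[2,1]);P,_=goal((0,0,0),0);c,sn=np.cos(ph),np.sin(ph);z=14 if ph>np.pi/2 else 0
    r=np.array([-156,7-z]);x=r[0]*c+r[1]*sn;zz=-r[0]*sn+r[1]*c   # expected rel. to pivot corner
    p=np.array(s['tcp_pos'])*1000;a=np.array([(p-ORG*1000)@TX-80+(-14 if z else 0)*1,p[2]-40]);print('phi',np.degrees(ph).round(1),'actual',a.round(1),'expected',np.round([x,zz],1),'yT',((p-ORG*1000)@TY).round(1))
E
python3 - <<'E'
from h import *
chk()
E
```

```text
t 19.12 p [ 579.7 -118.4  172.6] x [-0.917  0.337 -0.214] y [0.162 0.804 0.572] z [ 0.365  0.49  -0.792] F [-2.7 -4.1  3.8] w 0.151 ff 61.4 q [-0.657  0.439 -0.328  0.817  0.657 -0.379]
phi 55.1 actual [-83.8 132.6] expected [-83.5 132. ] yT 1.6
```

{"fn": "step_arm", "kwargs": {
  "targets": [
    [9,[0.15,8.15,0.56],[2.9,0,-0.776]],
    [9,[0.15,8.15,0.56],[2.9,0,-0.776]],
    [9,[0.15,8.15,0.56],[2.9,0,-0.776]],
    [9,[0.15,8.15,0.56],[2.9,0,-0.776]],
    [9,[0.15,8.15,0.56],[2.9,0,-0.776]],
    [9,[0.15,8.15,0.56],[2.9,0,-0.776]],
    [9,[0.15,8.15,0.56],[2.9,0,-0.776]],
    [9,[0.15,8.15,0.56],[2.9,0,-0.776]],
    [9,[0.15,8.15,0.56],[2.9,0,-0.776]],
    [9,[0.15,8.15,0.56],[2.9,0,-0.776]],
    [9,[0.15,8.15,0.56],[2.9,0,-0.776]],
    [9,[0.1,5.4,0.37],[1.93,0,-0.52]],
    [9,[0,0,0],[0,0,0]],
    [9,[0,0,0],[0,0,0]]
  ]
}}

```text
time_s: 20.28
tcp_pos: [0.5977, -0.0289, 0.1977]
ee_rot: [0.099, 0.986, -0.013, 0.13]
ft_force: [-18.4, 5.4, 35.7]
width: 0.148
finger_force: 65.9
```

```bash
python3 - <<'E'
from h import *
chk()
E
```

```text
t 20.28 p [597.7 -28.9 197.7] x [-0.947  0.191 -0.259] y [ 0.198  0.98  -0.   ] z [ 0.254 -0.051 -0.966] F [-18.4   5.4  35.7] w 0.148 ff 65.9 q [-0.166  0.273 -0.359  0.677 -0.009  0.032]
phi 90.0 actual [ -6.5 157.7] expected [ -7. 156.] yT 1.7
```

{"fn": "step_arm", "kwargs": {
  "targets": [
    [9,[-0.3,0,-1.2],[0,0,0]],
    [9,[-0.2,0,-0.7],[0,0,0]],
    [9,[0,0,0],[0,0,0]],
    [9,[0,0,0],[0,0,0]]
  ]
}}

```text
time_s: 20.62
tcp_pos: [0.5975, -0.0296, 0.1978]
ee_rot: [0.099, 0.987, -0.013, 0.129]
ft_force: [-9.0, 4.9, 15.5]
width: 0.149
finger_force: 62.9
```

```bash
python3 - <<'E'
from h import *
chk()
E
```

```text
t 20.62 p [597.5 -29.6 197.8] x [-0.947  0.193 -0.257] y [0.199 0.98  0.001] z [ 0.252 -0.05  -0.966] F [-9.   4.9 15.5] w 0.149 ff 62.9 q [-0.168  0.273 -0.357  0.68  -0.008  0.032]
phi 89.9 actual [  6.7 157.8] expected [  6.8 156. ] yT 1.8
```

{"fn": "step_arm", "kwargs": {
  "targets": [
    [9,[-0.5,0,-1.8],[0,0,0]],
    [9,[-0.04,8.28,-0.15],[2.9,0,-0.776]],
    [9,[-0.04,8.28,-0.15],[2.9,0,-0.776]],
    [9,[-0.04,8.28,-0.15],[2.9,0,-0.776]],
    [9,[0,0,0],[0,0,0]],
    [9,[0,0,0],[0,0,0]]
  ]
}}

```text
time_s: 21.12
tcp_pos: [0.6018, -0.0056, 0.197]
ee_rot: [0.089, 0.985, -0.091, 0.12]
ft_force: [-0.0, -1.8, -2.9]
width: 0.147
finger_force: 60.1
```

```bash
python3 - <<'E'
from h import *
chk()
E
```

```text
t 21.12 p [601.8  -5.6 197. ] x [-0.956  0.153 -0.252] y [ 0.196  0.968 -0.158] z [ 0.22  -0.201 -0.955] F [-0.  -1.8 -2.9] w 0.147 ff 60.1 q [-0.032  0.313 -0.311  0.714 -0.195  0.125]
phi 99.1 actual [ 17.2 157. ] expected [ 17.8 155.1] yT 2.3
```

{"fn": "step_arm", "kwargs": {
  "targets": [
    [9,[-0.04,8.28,-0.15],[2.9,0,-0.776]],
    [9,[-0.04,8.28,-0.15],[2.9,0,-0.776]],
    [9,[-0.04,8.28,-0.15],[2.9,0,-0.776]],
    [9,[0,4.1,0],[1.45,0,-0.39]],
    [9,[0,0,0],[0,0,0]],
    [9,[0,0,0],[0,0,0]],
    [9,[0,0,0],[0,0,0]]
  ]
}}

```text
time_s: 21.7
tcp_pos: [0.6076, 0.0212, 0.1915]
ee_rot: [0.077, 0.974, -0.18, 0.11]
ft_force: [-0.3, 0.3, -6.1]
width: 0.149
finger_force: 59.7
```

```bash
python3 - <<'E'
from h import *
chk()
im2=read_camera('scene');cv2.imwrite('pics/s9.png',cv2.resize(im2[150:390,150:470,::-1],(800,600)))
E
```

```text
t 21.7 p [607.6  21.2 191.5] x [-0.964  0.11  -0.242] y [ 0.189  0.923 -0.334] z [ 0.186 -0.368 -0.911] F [-0.3  0.3 -6.1] w 0.149 ff 59.7 q [ 0.11   0.396 -0.236  0.782 -0.396  0.236]
phi 109.5 actual [ 44.6 151.5] expected [ 45.5 149.4] yT 2.0
```

View pics/s9.png

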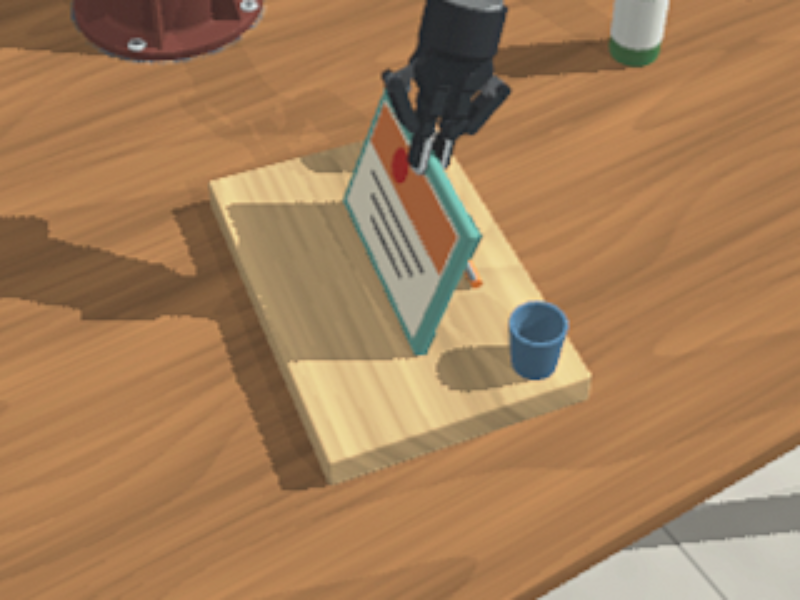

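The crop shows the tablet standing with its bottom edge on the block (350,205)–(420,350) and the orange foot near the block at (475,283). The gripper still carries about 6 N, so I'll lower slightly and then release.

{"fn": "step_arm", "kwargs": {
  "targets": [
    [9,[0.3,0.4,1.2],[0.5,0,-0.1]],
    [9,[0,0,0],[0,0,0]],
    [9,[0,0,0],[0,0,0]]
  ]
}}

```text
time_s: 22.0
tcp_pos: [0.6081, 0.0217, 0.191]
ee_rot: [0.076, 0.974, -0.185, 0.11]
ft_force: [-0.8, 0.2, -2.9]
width: 0.153
finger_force: 60.1
```

Partly resting now. I'll lower a touch more, open slowly, and withdraw along the tool axis.

{"fn": "step_arm", "kwargs": {
  "targets": [
    [9,[0.1,0.2,0.4],[0.2,0,0]],
    [9,[0,0,0],[0,0,0]],
    [12,[0,0,0],[0,0,0]],
    [15,[0,0,0],[0,0,0]],
    [18,[0,0,0],[0,0,0]],
    [22,[0,0,0],[0,0,0]],
    [28,[0,0,0],[0,0,0]],
    [34,[0,0,0],[0,0,0]],
    [34,[0,0,0],[0,0,0]],
    [34,[0,0,0],[0,0,0]]
  ]
}}

```text
time_s: 22.83
tcp_pos: [0.6082, 0.022, 0.1906]
ee_rot: [0.076, 0.973, -0.187, 0.11]
ft_force: [0.6, -0.1, -0.2]
width: 0.399
finger_force: 0.0
```

{"fn": "step_arm", "kwargs": {
  "targets": [
    [34,[0,0,-8],[0,0,0]],
    [34,[0,0,-12],[0,0,0]],
    [34,[0,0,-20],[0,0,0]],
    [34,[0,0,-25],[0,0,0]],
    [34,[0,0,-25],[0,0,0]],
    [34,[0,0,-25],[0,0,0]],
    [34,[0,0,0],[0,0,0]],
    [34,[0,0,0],[0,0,0]]
  ]
}}

```text
time_s: 23.5
tcp_pos: [0.5873, 0.0666, 0.2965]
ee_rot: [0.076, 0.973, -0.187, 0.112]
ft_force: [0.2, -0.6, 0.1]
width: 0.398
finger_force: 0.0
```

```bash
python3 - <<'E'
from h import *
st()
im2=read_camera('scene');im=read_camera('wrist')
cv2.imwrite('pics/s10.png',np.hstack([cv2.resize(im2[150:390,190:430,::-1],(400,400)),cv2.resize(im[:,:,::-1],(400,400))]))
E
```

```text
t 23.5 p [587.3  66.6 296.5] x [-0.964  0.106 -0.246] y [ 0.19   0.919 -0.346] z [ 0.189 -0.38  -0.905] F [ 0.2 -0.6  0.1] w 0.398 ff 0.0 q [ 0.203  0.322 -0.061  1.069 -0.423  0.333]
```

View pics/s10.png

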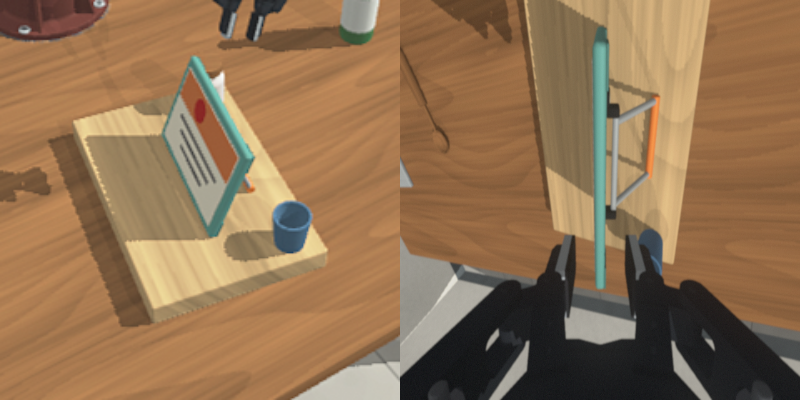

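The left half shows the tablet free-standing, leaning on its kickstand. The right half shows the stand fully out, with the bar at (655,135) on the block, and the gripper clear.

```bash
python3 -c "
from station import manip
print(manip.hand_in())"
```

```text
the job is handed in; nothing more can be done
None
```

The job is handed in: the tablet stands on the block leaning back on its fully opened kickstand, with the gripper clear and nothing else touched; its bottom edge is about 3 mm from where it started.

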